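# Rebuild the freshener tower on the closet shelf

## Robot

A 6-joint arm with a two-finger parallel gripper is mounted at the origin on the work surface. World frame = base frame: x ahead of the robot, y to its left, z up, the work surface at z = 0. Lengths are in mm, angles in rad, forces in N, time in s.
With the tool pointing down it reaches from about 275 to 1000 mm from the base axis. Payload 8.4 kg.
Tool frame: the origin (TCP) lies at the very end of the fingers, on their centre line; the grasp point (between the pads) lies 19 mm behind it; z points along the fingers, y is the line along which they close (so a half turn about z gives the same grasp; the last joint's range is limited). The gripper opens to 85 mm and grips with 20 to 120 N. Pads are 22 mm wide; open, the fingers measure 114 mm over their backs; the gripper's body (76 mm by 85 mm) begins 54 mm behind the grasp point. The pads swing forward as they close: fully open they stand 13 mm farther back than shut.
Start: joints at [-1.12, 0.353, 1.633, -0, 1.155, -0.002], TCP at [273.427, -562.019, 231.281] pointing down, gripper open.
Joint ranges: [-2.63, 2.63], [-0.92, 2.1], [0.06, 2.66], [-1.3, 4.44], [0, 2.69], [-3.02, 3.02]. Speed limits (rad/s): [2.22, 2.22, 2.79, 3.14, 3.14, 3.14].

## Interface

Orientations are given as [roll, pitch, yaw] about the fixed x, y, z axes, in that order (R = Rz(yaw) Ry(pitch) Rx(roll)).
In Python, from rig import telemetry, imaging, r gives the robot as it stands. The module is installed in compiled form; this text tells all that it offers.
- The arm moves only by the tool step_arm, never from a script. Its argument "moves" is a list of rows, each a list of 3 entries, a list of its own where there are three numbers: the turn, a rotation vector about the tool's x, y, z scaled (see below), then the shift along the tool's x, y, z scaled (see below), then the opening, from -1 (shut) to 1 (fully open). A call has 1 to 8 rows; each row is the pose to reach, as a shift and turn from the pose commanded when the call began, along the tool's axes at that moment; what a row does not reach only later rows make up. The controller multiplies each number of a shift by 200 mm and each number of a turn by 45 degrees. A row lasts 1/10 s, in which the tool goes at most 50 mm and 8.59 degrees, less where a joint would pass 70% of its speed; a pose out of reach is approached as far as the arm can. A call with a number of a shift or a turn outside -1 to 1 is refused whole. A call with a gripper value outside its range is refused whole. The fingers move at their own pace and stop on an object; "squeeze" is the grip in N (left out, the last holds). Time passes only in rows, so rows that repeat a pose let the fingers close. It gives the time, the measured TCP pose, the force, the opening and the grip force at its end, in the units of the state.
- telemetry.sense(): the state, without advancing time (a new reading comes with each control period).
- imaging.grab_frame(name): name is "scene" or "top" or "wrist"; returns the picture (384x512x3 uint8, red, green, blue); there is no depth.
- imaging.calibration(name): a dict with "fx", "fy", "cx", "cy" (pixels), "cam_to_world" (4x4, takes a point from camera to world coordinates). Camera axes: x right, y up, looking along -z (the intrinsics and any distortion apply to the point x, -y, -z); pixel columns grow to the right and rows downward; lengths in mm; the calibration is good to about 2 mm. The wrist camera is an equidistant fisheye: a pixel r from the principal point sees the ray r / f radians off the axis. A picture is of the moment at which its call begins: read the wrist's pose just before it. calibration takes no time and is no camera call; for the wrist camera it gives the pose at the moment of the call.
- r.sign_off(): hands the job in; it is judged then, once.
Trained networks look in the newest picture that a camera, given by its name, has taken for a name from the list of things; names that differ only in an ending like _2 or _b are one class to them, and where a whole thing is asked for, a point or a joint stands for the part that bears it (a point fixed in the world has none). Each returns a list of dicts, best first, with "conf" (0 to 1); they miss things now and then, are a little off and sometimes report something else, mostly with a low value. They report only what shows in the picture. A call takes as long as a camera call. They do not tell look-alikes from the thing itself.
- imaging.recognise(camera, name): "extent" ([left, top, width, height] in pixels, round what is visible of it).
- imaging.mark_of(camera, name): "xy" ([column, row] in pixels: a listed point, or the origin of a listed thing).
The state is a dict: "clock": time; "qpos": joint angles; "qvel": joint speeds; "joint_efforts": joint torques, N m; "eef_pos": TCP position; "tcp_rot": TCP orientation; "contact_force": force on the tool from outside, world axes, zero at the start; "wrist_torque": the same for the moment, N m; "opening": opening from 0.0 (shut) to 1.0 (fully open); "grasp_force": force on a finger pad.
Only numpy, scipy, OpenCV 4.12 (cv2) and the standard library are available. Lean on these libraries where they do the work, as an engineer would, in place of code of your own. Each camera call takes 0.05 s, during which the arm holds its last target. There are 200 camera calls.

## Task

Rebuild the closet freshener tower on the stand whose post has the brass collar at its foot: thread every freshener ring that is out down over the post, fully home, largest first: walnut, then terracotta, then pale cedar, then white ceramic (the cedar or the white one may be missing), so that they lie flat on each other on the collar. The rings start partly piled up, the blue trinket dish on one of them: put the dish right way up on the round cork pad, wholly on it, and leave the collars, the stand with the black collar and everything else on the shelf where they are.

Things in the scene. Friction and masses are not known exactly. Their poses are not given: they have to be found in the camera images.
- stand_1: One freshener stand, fixed: a flat square grey base 90 x 90 mm and 8 mm thick with an upright aluminium post in its middle, 21 mm in diameter, its tip 80 mm above the shelf; the post's last 10 mm taper to 10 mm diameter. Origin at the centre of the base's underside. The two stands are alike but for the loose collar lying round the foot of the post
- stand_2: Other freshener stand, fixed: a flat square grey base 90 x 90 mm and 8 mm thick with an upright aluminium post in its middle, 21 mm in diameter, its tip 80 mm above the shelf; the post's last 10 mm taper to 10 mm diameter. Origin at the centre of the base's underside. The two stands are alike but for the loose collar lying round the foot of the post
- brass_collar: brass collar, 60 mm outer diameter, 10 mm high, bore 26 mm, lying on the base of one of the two stands round its post; marks the stand to use. Origin at its centre, 5 mm above its underside; z up
- black_collar: black plastic collar of the same size on the base of the other stand, which is to be left alone. Origin at its centre, 5 mm above its underside
- walnut_ring: dark walnut ring, 68 mm outer diameter, 16 mm high, bore 26 mm, the same either way up; origin at its centre (8 mm above its underside), z along its bore. Lies on the shelf at the start; something may lie on top of it
- terracotta_ring: orange-brown terracotta ring, 62 mm outer diameter, 16 mm high, bore 26 mm, the same either way up; origin at its centre (8 mm above its underside), z along its bore. Lies on the shelf at the start; something may lie on top of it
- cedar_ring: pale cedar ring, 56 mm outer diameter, 16 mm high, bore 26 mm, the same either way up; origin at its centre (8 mm above its underside), z along its bore. Lies alone on the shelf; may be absent
- white_ring: white ceramic ring, 50 mm outer diameter, 16 mm high, bore 26 mm, the same either way up; origin at its centre (8 mm above its underside), z along its bore. At the start it lies on top of the walnut or the terracotta ring; may be absent; it can be put down on a free part of the shelf meanwhile
- dish: blue round ceramic trinket dish, straight-sided, 64 mm outer diameter, 24 mm high, open at the top, walls 4 mm; at the start it stands right way up on the walnut or the terracotta ring. Origin at the centre of its underside, z up out of its mouth
- cork_pad: round cork pad fixed flat on the shelf, 120 mm in diameter, 6 mm thick; origin at the centre of its underside
- cedar_ball_center (a point): centre of the cedar ball, 48 mm in diameter, which lies in the 30 mm high front tier of the three-tier clear acrylic jewelry tray at the back of the shelf (fixed; its tiers rise away from the robot to 110 mm). Leave both
- watch_box: matte black watch box with swing lid, fixed, 130 x 170 mm, 78 mm high, a knob on the lid to 115 mm; origin at the centre of its underside. Leave it shut
- watch_lid (a joint): lid of the watch box: 0 shut, grows (rad) as it opens; leave it shut
- hair_clip: silver metal hair clip, 80 mm long (its x), 18 mm wide, 13 mm high; origin at its underside. Leave it
- scent_bottle: amber glass scent bottle, 44 mm in diameter, 100 mm high, standing; origin at its underside. Leave it
- cream_jar: white cream jar with metal lid, 60 mm in diameter, 45 mm high; origin at its underside. Leave it
- lint_brush: clothes brush, 170 mm long (its x), lying; origin at its underside. Leave it
- glasses_case: blue glasses case, 160 x 62 mm, 40 mm high; origin at the centre of its underside. Leave it
There are look-alikes about, which are no part of the job. Leave any green or pink look-alike of the white_ring alone. Leave any green look-alike of the brass_collar alone.

How it is judged:
By the outcome, as a careful person would: the job done as asked, in the order asked, and still so for the second after the job is handed in, with the robot touching nothing.
Of cedar_ring, white_ring only 1 to 2 are there at a start; the rules pass over those that are not, and their reading is None.
At some moment in a run one of cedar_ring may be knocked a few centimetres aside while the robot is not near it.
Once in a run the grip may slacken for a moment while it holds something.
It also fails if it takes over 210 s, if anything falls off the work surface, if the arm or the gripper's body presses on something with over 40 N, if the wrist force passes 120 N, or if a joint passes its speed limit or range.

## Working session

There is one attempt and no reset: what is moved stays moved. The work goes in short steps, Python scripts to look and compute and a tool call to move; the robot and the scene stay as the last step left them, time stands still between calls to the robot, and variables do not carry over. Pictures are saved under pics/ and viewed, at most 14 in all, crops included, and the job is handed in when it is done.

Besides the shell and the picture viewer there is one more tool, called by a JSON object that holds its "op" and its "data". step_arm: Moves the arm, as the interface text tells. Its arguments: {"type":"object","properties":{"moves":{"type":"array"},"squeeze":{"type":"number"}},"required":["moves"]}

```bash
mkdir -p pics; cat > h.py <<'E'
import numpy as np, cv2
from rig import telemetry, imaging, r
def ray(cal,u,v,fish=False):
    M=np.array(cal["cam_to_world"]);a=(u-cal["cx"])/cal["fx"];b=(v-cal["cy"])/cal["fy"]
    if fish:
        t=np.hypot(a,b); s=np.sin(t)/t if t>1e-9 else 1; d=np.array([a*s,-b*s,-np.cos(t)])
    else: d=np.array([a,-b,-1.])
    return M[:3,3],M[:3,:3]@d
def at(cal,u,v,z,fish=False):
    o,d=ray(cal,u,v,fish); return (o+d*(z-o[2])/d[2])
def proj(cal,p,fish=False):
    M=np.array(cal["cam_to_world"]);q=M[:3,:3].T@(np.array(p,float)-M[:3,3]);x,y,z=q[0],-q[1],-q[2]
    if fish:
        h=np.hypot(x,y);t=np.arctan2(h,z);k=t/h if h>1e-9 else 1/z
    else:k=1/z
    return np.array([cal["cx"]+cal["fx"]*x*k,cal["cy"]+cal["fy"]*y*k])
def save(n,im,up=1): cv2.imwrite("pics/"+n,cv2.resize(im[:,:,::-1],None,fx=up,fy=up,interpolation=cv2.INTER_CUBIC))
E
python3 - <<'E'
from h import *
np.set_printoptions(precision=3,suppress=True)
s=telemetry.sense();print(s)
for c in("top","scene"):
    im=imaging.grab_frame(c);save(c+"0.png",im,1.5);k=imaging.calibration(c);print(c,{a:(np.array(b) ) for a,b in k.items()})
E
```

```text
{'clock': 0.0, 'qpos': array([-1.12 ,  0.354,  1.634,  0.   ,  1.155, -0.002]), 'qvel': array([ 0.   , -0.001, -0.   , -0.002, -0.   ,  0.   ]), 'joint_efforts': array([  0.002, -60.524, -34.206,   0.   ,   0.009,   0.   ]), 'eef_pos': array([ 273.212, -561.574,  230.546]), 'tcp_rot': array([-3.14 , -0.   ,  0.453]), 'contact_force': array([-1.192, -0.09 ,  0.563]), 'wrist_torque': array([-0.025,  0.008,  0.024]), 'grasp_force': 0.0, 'opening': 1.0019300356244583}
top {'fx': array(371.965), 'fy': array(371.965), 'cx': array(256.452), 'cy': array(192.482), 'cam_to_world': array([[   0.013,    0.996,   -0.089,  489.14 ],
       [  -1.   ,    0.012,   -0.01 ,   18.983],
       [  -0.009,    0.089,    0.996, 1103.349],
       [   0.   ,    0.   ,    0.   ,    1.   ]])}
scene {'fx': array(354.25), 'fy': array(354.25), 'cx': array(250.111), 'cy': array(187.786), 'cam_to_world': array([[ -0.83 ,  -0.404,   0.385, 957.829],
       [  0.557,  -0.581,   0.593, 605.031],
       [ -0.016,   0.707,   0.707, 784.452],
       [  0.   ,   0.   ,   0.   ,   1.   ]])}
```

View pics/top0.png

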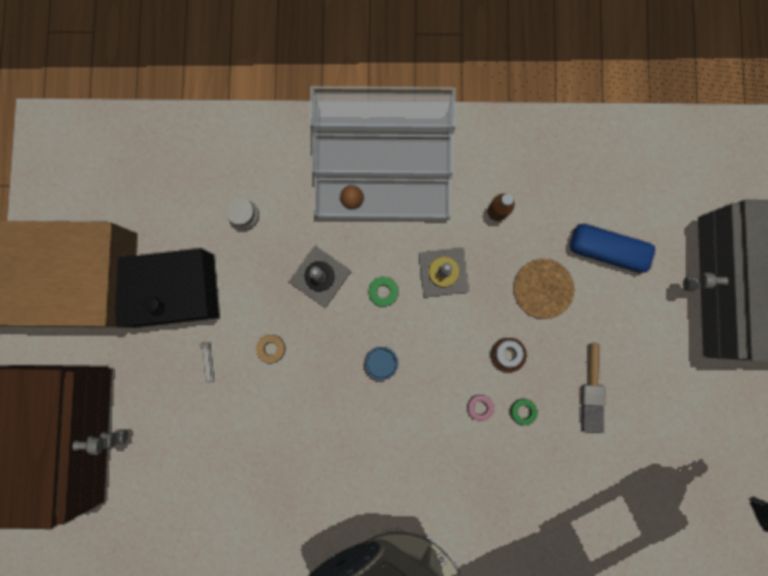

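View pics/scene0.png

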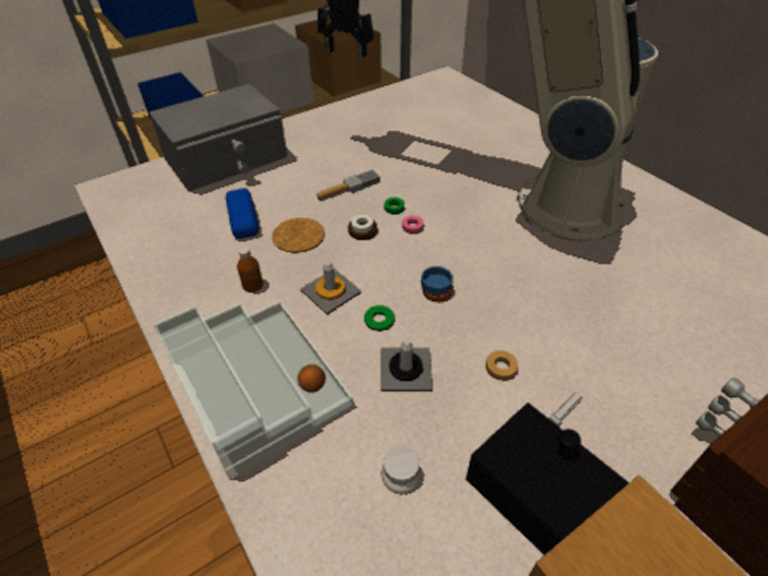

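Top picture (1.5x px): the brass/yellow collar is on the right stand (444,271) and the black one is at (319,276). The dish is on terracotta at (381,364) and the white ring on walnut at (509,354). Cedar is at (271,349) and the cork pad at (544,289).

What could be mistaken for what I want:
- **White ring:** the candidates are (509,354), pink (480,407) and green (524,412). I choose (509,354), the white one on walnut.
- **Brass collar:** the candidates are (444,271), loose green (383,291) and black (319,276). I choose (444,271).

```bash
python3 - <<'E'
from h import *
np.set_printoptions(precision=1,suppress=True)
Z={"stand_1":0,"stand_2":0,"brass_collar":13,"walnut_ring":8,"terracotta_ring":8,"cedar_ring":8,"white_ring":24,"dish":16,"cork_pad":0,"scent_bottle":0,"cream_jar":0}
for c in("top","scene"):
    im=imaging.grab_frame(c);k=imaging.calibration(c)
    for n,z in Z.items():
        print(c,n,[(round(d["conf"],2),np.array(d["xy"]),at(k,*d["xy"],z)[:2]) for d in imaging.mark_of(c,n)[:3]])
    if c=="top": save("crop1.png",im[155:285,165:380],3.5)
E
```

```text
top stand_1 [(0.97, array([211.5, 183.2]), array([613.8, 165.1])), (0.97, array([295.7, 182.6]), array([618.5, -86.3]))]
top stand_2 [(0.97, array([211.5, 183.2]), array([613.8, 165.1])), (0.97, array([295.7, 182.6]), array([618.5, -86.3]))]
top brass_collar [(0.75, array([256.3, 195.4]), array([577.8,  30.6])), (0.58, array([292.5, 185. ]), array([609.8, -75.6])), (0.36, array([341.2, 238.8]), array([ 454.2, -217.6]))]
top walnut_ring [(0.52, array([338.3, 238.4]), array([ 455.1, -210.3]))]
top terracotta_ring []
top cedar_ring [(0.67, array([176.1, 230. ]), array([473.4, 264.8])), (0.23, array([253.1, 240. ]), array([447.2,  38.3]))]
top white_ring [(0.77, array([349.6, 276.5]), array([ 348.2, -238.3])), (0.71, array([337.6, 233.2]), array([ 470.5, -205. ])), (0.58, array([319.4, 270.9]), array([ 362.7, -152.4]))]
top dish [(0.57, array([252.2, 237.2]), array([455.6,  40.9])), (0.2, array([211.1, 184.5]), array([608.1, 164. ]))]
top cork_pad [(0.67, array([361.2, 192.1]), array([ 592.4, -280.8])), (0.39, array([295.2, 182.3]), array([619.4, -84.8]))]
top scent_bottle [(0.62, array(
[... 531 characters left out ...]
56.1]))]
scene walnut_ring [(0.57, array([239.9, 152.2]), array([ 467.6, -210.6]))]
scene terracotta_ring [(0.59, array([290.4, 192.1]), array([444.7,  39.3]))]
scene cedar_ring [(0.89, array([332.2, 242.3]), array([470., 250.]))]
scene white_ring [(0.61, array([275.5, 148.8]), array([ 368.5, -139.5])), (0.6, array([261.3, 140.5]), array([ 381.5, -205. ]))]
scene dish [(0.53, array([290.5, 191.1]), array([447.1,  41.9]))]
scene cork_pad [(0.78, array([196. , 159.6]), array([ 607. , -271.7]))]
scene scent_bottle [(0.69, array([169.1, 190.8]), array([ 746.2, -186.5]))]
scene cream_jar [(0.78, array([269.8, 311.4]), array([719.6, 309.5])), (0.28, array([196. , 156.8]), array([ 600. , -284.9]))]
```

View pics/crop1.png

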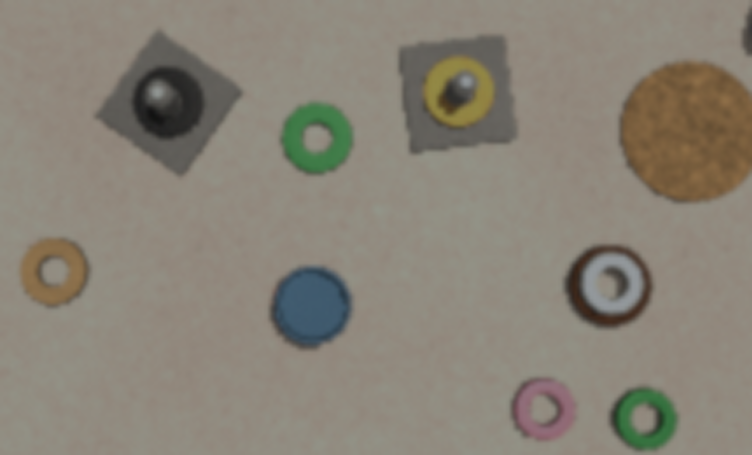

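The crop confirms it: the brass collar's stand is at crop px (458,92), the white ring on walnut at (610,284) and the dish at (311,306). Next I fly over to the dish with yaw turned to 0.

{"op": "step_arm", "data": {"moves": [[[0, 0, 0.3], [0.4, -0.27, 0], 1], [[0, 0, 0.577], [0.82, -0.545, 0], 1], [[0, 0, 0.577], [0.82, -0.545, 0], 1], [[0, 0, 0.577], [0.82, -0.545, 0], 1], [[0, 0, 0.577], [0.82, -0.545, 0], 1], [[0, 0, 0.577], [0.82, -0.545, 0], 1]]}}

```text
clock: 1.9
eef_pos: [373.9, -391.6, 231.6]
tcp_rot: [3.141, -0.0, 0.002]
contact_force: [-0.2, 0.2, 0.0]
opening: 1.0
grasp_force: 0.0
```

{"op": "step_arm", "data": {"moves": [[[0, 0, 0], [0.1, -1, 0], 1], [[0, 0, 0], [0.1, -1, 0], 1], [[0, 0, 0], [0.1, -1, 0], 1], [[0, 0, 0], [0.1, -1, 0], 1], [[0, 0, 0], [0.1, -1, 0], 1]]}}

```text
clock: 2.4
eef_pos: [393.0, -189.0, 231.3]
tcp_rot: [-3.14, 0.0, 0.002]
contact_force: [0.5, -0.7, -0.4]
opening: 1.001
grasp_force: 0.0
```

{"op": "step_arm", "data": {"moves": [[[0, 0, 0], [0.1, -1, 0], 1], [[0, 0, 0], [0.1, -1, 0], 1], [[0, 0, 0], [0.1, -1, 0], 1], [[0, 0, 0], [0.1, -1, 0], 1], [[0, 0, 0], [0.1, -1, 0], 1], [[0, 0, 0], [0.1, -1, 0], 1]]}}

```text
clock: 3.0
eef_pos: [414.1, 7.5, 231.4]
tcp_rot: [3.141, -0.0, 0.002]
contact_force: [-0.6, -0.2, 0.8]
opening: 1.0
grasp_force: 0.0
```

```bash
python3 - <<'E'
from h import *
np.set_printoptions(precision=2,suppress=True)
k=imaging.calibration("wrist");im=imaging.grab_frame("wrist");save("w1.png",im,1.5)
print(k,telemetry.sense()["eef_pos"])
print("dish",proj(k,[452,41,40],True),[(d["conf"],d["xy"],at(k,*d["xy"],16,True)) for d in imaging.mark_of("wrist","dish")])
E
```

```text
{'fx': 297.3186396354542, 'fy': 297.3186396354542, 'cx': 251.63371270023433, 'cy': 186.34304185065085, 'cam_to_world': array([[  0.  ,   0.95,   0.31, 493.94],
       [ -1.  ,   0.  ,  -0.  ,   6.97],
       [ -0.  ,  -0.31,   0.95, 373.32],
       [  0.  ,   0.  ,   0.  ,   1.  ]])} [413.88   6.65 231.34]
dish [221.54 129.26] [(0.62, [224.5, 135.5], array([441.28,  39.98,  16.  ]))]
```

View pics/w1.png

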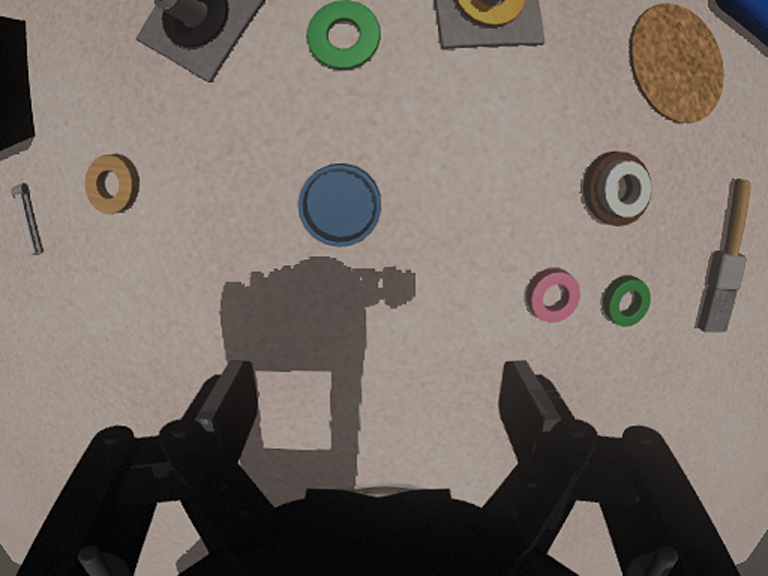

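Wrist picture (1.5x px): the dish is clear at (340,204), white on walnut at (620,188), cedar at (112,184) and the cork at (677,62). I'll fit cylinder silhouettes to get exact centres.

```bash
cat >> h.py <<'E'
from scipy.optimize import minimize
C={"dish":((90,90,40),(120,255,255)),"brass_collar":((22,110,60),(32,255,255)),"cedar_ring":((9,85,90),(21,200,255)),"walnut_ring":((0,90,15),(14,255,110)),
"terracotta_ring":((2,110,50),(13,255,255)),"white_ring":((0,0,165),(180,22,255)),"cork_pad":((9,85,60),(21,255,255))}
G={"dish":32,"brass_collar":30,"walnut_ring":34,"terracotta_ring":31,"cedar_ring":28,"white_ring":25,"cork_pad":60}
H={"dish":24,"brass_collar":10,"cork_pad":6}
def fit(cam,im,k,name,g,z0,win=1.5):
    """centre (x,y) of an upright cylinder from its silhouette; pose k; g guess; z0 underside"""
    f=cam=="wrist";R=G[name];h=H.get(name,16)
    hsv=cv2.cvtColor(im,cv2.COLOR_RGB2HSV);m=cv2.inRange(hsv,*C[name])
    a=np.linspace(0,2*np.pi,40);c=np.c_[np.cos(a),np.sin(a)]
    def hull(p,R=R):
        return cv2.convexHull(np.array([proj(k,[p[0]+R*x,p[1]+R*y,z],f) for z in(z0,z0+h) for x,y in c],np.float32))
    w=np.zeros_like(m);cv2.fillPoly(w,[hull(g,R*win).astype(np.int32)],255);m=cv2.morphologyEx(m&w,cv2.MORPH_OPEN,np.ones((2,2)))
    n,l,s,_=cv2.connectedComponentsWithStats(m)
    if n<2: return None
    m=(l==1+s[1:,4].argmax()).astype(np.uint8);cs,_=cv2.findContours(m,cv2.RETR_EXTERNAL,cv2.CHAIN_APPROX_NONE)
    hm=cv2.convexHull(max(cs,key=cv2.contourArea)).astype(np.float32)
    A=cv2.contourArea(hm)
    def cost(p):
        b=hull(p);return np.mean([cv2.pointPolygonTest(b,(float(q[0]),float(q[1])),True)**2 for q in hm[:,0]])
    o=minimize(cost,g,method="Nelder-Mead",options=dict(initial_simplex=[g,[g[0]+15,g[1]],[g[0],g[1]+15]],xatol=.1))
    return o.x.round(1),round(o.fun**.5,2),round(A/cv2.contourArea(hull(o.x)),2)
E
cat > m.py <<'E'
from h import *
T=[("dish",(450,41),16),("cedar_ring",(472,257),0),("walnut_ring",(460,-209),0),("white_ring",(468,-206),16),("cork_pad",(598,-276),0),("brass_collar",(615,-81),8)]
for cam in("wrist","top","scene"):
    k=imaging.calibration(cam);im=imaging.grab_frame(cam)
    for n,g,z in T: print(cam,n,fit(cam,im,k,n,g,z))
E
python3 m.py
```

```text
wrist dish (array([442.3,  35.8]), np.float64(6.64), 0.58)
wrist cedar_ring (array([465.1, 256.8]), np.float64(2.29), 0.77)
wrist walnut_ring (array([ 459.7, -218.1]), np.float64(2.09), 0.67)
wrist white_ring (array([ 465.6, -211.6]), np.float64(1.04), 0.04)
wrist cork_pad (array([ 590.4, -283.9]), np.float64(0.95), 0.94)
wrist brass_collar (array([629.2, -84.5]), np.float64(2.93), 0.13)
top dish (array([440.1,  35.9]), np.float64(2.18), 0.58)
top cedar_ring (array([464.3, 250.4]), np.float64(0.79), 0.82)
top walnut_ring (array([ 462.5, -217.8]), np.float64(0.73), 0.19)
top white_ring None
top cork_pad (array([ 588.7, -285.6]), np.float64(0.68), 0.92)
top brass_collar (array([619.6, -87.2]), np.float64(0.66), 0.85)
scene dish (array([443.,  40.]), np.float64(1.43), 0.72)
scene cedar_ring (array([464.4, 256.3]), np.float64(1.13), 0.77)
scene walnut_ring (array([ 460.7, -208.4]), np.float64(0.85), 0.56)
scene white_ring None
scene cork_pad (array([ 591.7, -275.4]), np.float64(0.27), 0.94)
scene brass_collar None
```

```bash
python3 - <<'E'
from h import *
for cam,P in (("wrist",dict(dish=(227,138),dishrim=(227,160),dishleft=(202,138),bg=(290,140),cedar=(62,126),cedarL=(84,122),cedarT=(74,104),wal=(393,125),wal2=(410,106),white=(428,125),shade=(200,200),cork=(450,40),pad=(320,28))),("top",dict(white=(333,235),brass=(288,185),dish=(254,243),wal=(330,242),bg=(300,230),term=(254,254))),("scene",dict(white=(241,144),brass=(213,192),terr=(290,197),bg=(320,160)))):
    im=imaging.grab_frame(cam);h=cv2.cvtColor(im,cv2.COLOR_RGB2HSV)
    print(cam,{a:tuple(map(int,h[v,u])) for a,(u,v) in P.items()})
E
```

```text
wrist {'dish': (105, 100, 112), 'dishrim': (108, 49, 52), 'dishleft': (120, 20, 50), 'bg': (11, 37, 164), 'cedar': (16, 122, 153), 'cedarL': (16, 121, 148), 'cedarT': (15, 118, 97), 'wal': (9, 109, 82), 'wal2': (15, 32, 79), 'white': (37, 14, 166), 'shade': (10, 36, 86), 'cork': (15, 133, 136), 'pad': (13, 27, 66)}
top {'white': (101, 13, 156), 'brass': (25, 136, 142), 'dish': (102, 108, 111), 'wal': (11, 123, 62), 'bg': (26, 24, 149), 'term': (21, 41, 106)}
scene {'white': (24, 35, 189), 'brass': (18, 218, 181), 'terr': (7, 187, 97), 'bg': (14, 53, 186)}
```

{"op": "step_arm", "data": {"moves": [[[0, 0, 0], [0.05, -0.15, 0.3], 1], [[0, 0, 0], [0.05, -0.15, 0.4], 1], [[0, 0, 0], [0.05, -0.15, 0.4], 1], [[0, 0, 0], [0.05, -0.15, 0.4], 1], [[0, 0, 0], [0.05, -0.15, 0.4], 1]]}}

```text
clock: 3.9
eef_pos: [424.4, 37.3, 152.9]
tcp_rot: [-3.142, -0.002, -0.001]
contact_force: [0.7, -0.8, 0.7]
opening: 1.002
grasp_force: 0.0
```

```bash
cat >> h.py <<'E'
C.update(dish=((92,15,20),(128,255,255)),brass_collar=((16,110,40),(34,255,255)),cedar_ring=((9,70,40),(22,255,255)),cork_pad=((9,70,40),(22,255,255)),walnut_ring=((0,60,5),(17,255,115)),terracotta_ring=((0,110,30),(13,255,255)),white_ring=((0,0,115),(180,23,255)))
E
python3 m.py; python3 - <<'E'
from h import *
save("w2.png",imaging.grab_frame("wrist"),1.5)
E
```

```text
wrist dish (array([441.7,  35.7]), np.float64(0.82), 0.95)
wrist cedar_ring (array([465.9, 252.8]), np.float64(0.91), 0.92)
wrist walnut_ring (array([ 459.4, -220.9]), np.float64(2.0), 0.69)
wrist white_ring (array([ 461.4, -214.6]), np.float64(3.47), 0.68)
wrist cork_pad (array([ 590.1, -283.3]), np.float64(0.38), 0.68)
wrist brass_collar (array([622.5, -85. ]), np.float64(1.2), 0.18)
top dish (array([437.7,  33.8]), np.float64(1.02), 0.24)
top cedar_ring (array([465. , 250.2]), np.float64(0.59), 0.86)
top walnut_ring (array([ 459.2, -215. ]), np.float64(0.73), 0.78)
top white_ring (array([ 460.9, -212.4]), np.float64(0.7), 0.81)
top cork_pad (array([ 589.2, -285.5]), np.float64(0.42), 0.95)
top brass_collar (array([619.2, -87.4]), np.float64(0.6), 0.86)
scene dish (array([441.2,  40. ]), np.float64(0.88), 0.82)
scene cedar_ring (array([467.2, 258.3]), np.float64(0.26), 0.94)
scene walnut_ring (array([ 462.1, -203.9]), np.float64(0.61), 0.65)
scene white_ring None
scene cork_pad (array([ 591.7, -274.8]), np.float64(0.15), 0.97)
scene brass_collar (array([621.2, -78.5]), np.float64(0.37), 0.87)
```

View pics/w2.png

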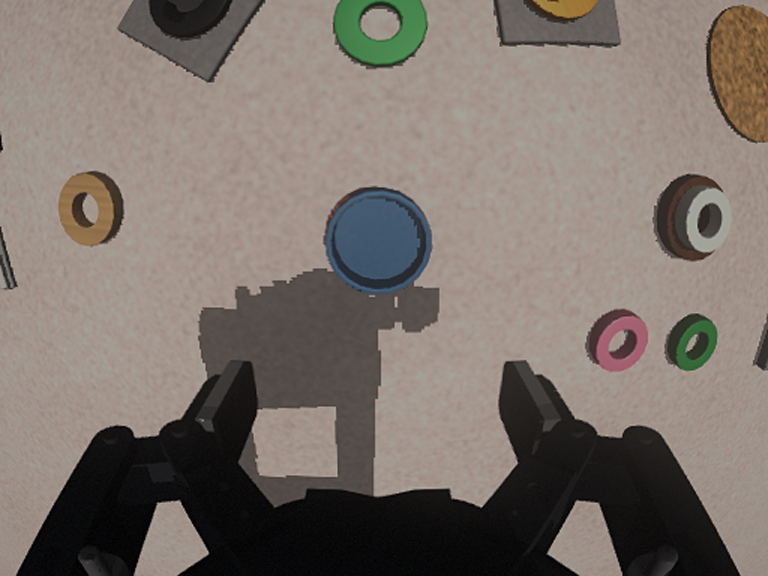

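The dish sits at (378,240), centred between the fingers, and terracotta peeks out at its upper left. I'll work out the open fingertip height from its pixel.

```bash
python3 - <<'E'
from h import *
k=imaging.calibration("wrist");p=telemetry.sense()["eef_pos"];print(p)
for u,v in((254,363),(503,363),(232,361),(527,361)):
    o,d=ray(k,u/1.5,v/1.5,True)
    for w in (42.5,): 
        t=(np.sign(d[1])*w+p[1]-o[1])/d[1];print((u,v),(o+d*t-p).round(1))
E
```

```text
[424.15166981  37.46943007 152.53391136]
(254, 363) [ 5.4 42.5  8.6]
(503, 363) [  8.7 -42.5  14.7]
(232, 361) [17.5 42.5 29.7]
(527, 361) [ 21.1 -42.5  36.4]
```

{"op": "step_arm", "data": {"moves": [[[0, 0, 0], [0.085, 0.005, 0.2], 1], [[0, 0, 0], [0.085, 0.005, 0.35], 1], [[0, 0, 0], [0.085, 0.005, 0.5], 1], [[0, 0, 0], [0.085, 0.005, 0.6], 1], [[0, 0, 0], [0.085, 0.005, 0.66], 1], [[0, 0, 0], [0.085, 0.005, 0.66], 1]]}}

```text
clock: 4.7
eef_pos: [439.9, 36.6, 18.6]
tcp_rot: [3.141, 0.002, -0.001]
contact_force: [0.4, 0.3, 0.4]
opening: 1.003
grasp_force: 0.0
```

{"op": "step_arm", "data": {"moves": [[[0, 0, 0], [0.005, 0, 0.025], 1], [[0, 0, 0], [0.005, 0, 0.025], 0.5], [[0, 0, 0], [0.005, 0, 0.025], 0.2], [[0, 0, 0], [0.005, 0, 0.025], -0.2], [[0, 0, 0], [0.005, 0, 0.025], -0.2], [[0, 0, 0], [0.005, 0, 0.025], -0.2], [[0, 0, 0], [0.005, 0, 0.025], -0.2]], "squeeze": 50}}

```text
clock: 5.4
eef_pos: [442.1, 36.8, 15.5]
tcp_rot: [-3.141, -0.002, -0.001]
contact_force: [-2.5, -0.6, 9.2]
opening: 0.72
grasp_force: 52.3
```

{"op": "step_arm", "data": {"moves": [[[0, 0, 0], [0, 0, -0.03], -0.2], [[0, 0, 0], [0, 0, -0.1], -0.2], [[0, 0, 0], [0, 0, -0.3], -0.2], [[0, 0, 0], [0, 0, -0.5], -0.2], [[0, 0, 0], [0, 0, -0.5], -0.2], [[0, 0, 0], [0, 0, -0.5], -0.2]]}}

```text
clock: 6.0
eef_pos: [442.1, 36.8, 115.4]
tcp_rot: [-3.141, -0.003, -0.0]
contact_force: [-0.6, -0.3, -2.5]
opening: 0.718
grasp_force: 55.3
```

```bash
python3 - <<'E'
from h import *
k=imaging.calibration("wrist");im=imaging.grab_frame("wrist");save("w3.png",im,1.5)
print(telemetry.sense()["eef_pos"],telemetry.sense()["opening"],telemetry.sense()["grasp_force"])
k=imaging.calibration("top");t=imaging.grab_frame("top")
k=imaging.calibration("scene");t=imaging.grab_frame("scene");print(fit("scene",t,k,"terracotta_ring",(447,42),0))
E
```

```text
[441.13922703  36.70278431 114.35801837] 0.7217189475254113 55.302504412829876
(array([443.1,  46.5]), np.float64(0.64), 0.84)
```

View pics/w3.png

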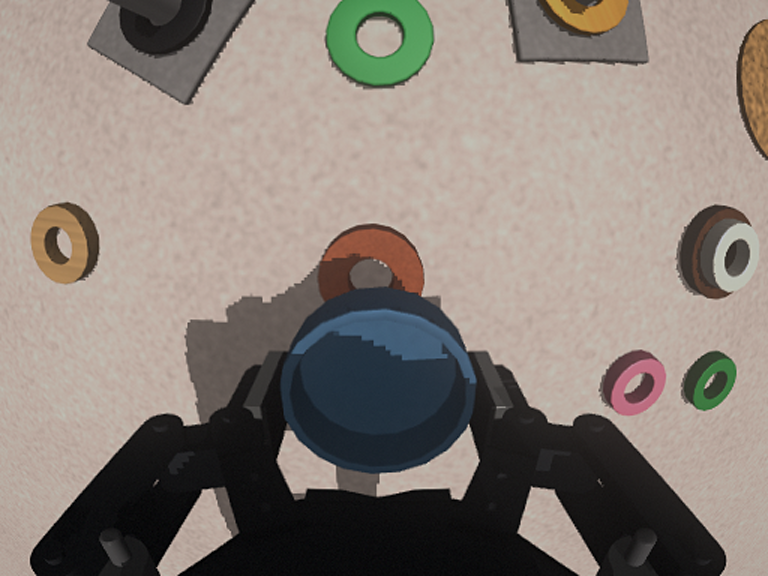

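The dish is held level, and terracotta shows free at (371,270). Next I carry the dish to the cork.

{"op": "step_arm", "data": {"moves": [[[0, 0, 0], [0.1, 0.2, -0.05], -0.2], [[0, 0, 0], [0.19, 0.4, -0.05], -0.2], [[0, 0, 0], [0.28, 0.6, -0.05], -0.2], [[0, 0, 0], [0.37, 0.8, -0.05], -0.2], [[0, 0, 0], [0.37, 0.8, -0.05], -0.2]]}}

```text
clock: 6.65
eef_pos: [517.1, -127.4, 123.1]
tcp_rot: [3.141, -0.0, -0.003]
contact_force: [0.4, 0.2, -0.4]
opening: 0.724
grasp_force: 55.4
```

{"op": "step_arm", "data": {"moves": [[[0, 0, 0], [0.1, 0.2, 0], -0.2], [[0, 0, 0], [0.2, 0.4, 0], -0.2], [[0, 0, 0], [0.29, 0.6, 0], -0.2], [[0, 0, 0], [0.37, 0.79, 0], -0.2], [[0, 0, 0], [0.37, 0.79, 0], -0.2], [[0, 0, 0], [0.37, 0.79, 0], -0.2]]}}

```text
clock: 7.25
eef_pos: [588.2, -281.2, 122.1]
tcp_rot: [-3.14, 0.003, -0.002]
contact_force: [-1.0, 0.3, -1.2]
opening: 0.723
grasp_force: 55.5
```

```bash
python3 - <<'E'
from h import *
s=telemetry.sense();print(s["eef_pos"],s["opening"],s["grasp_force"],s["contact_force"])
k=imaging.calibration("wrist");im=imaging.grab_frame("wrist")
for n,g,z in [("walnut_ring",(460,-217),0),("white_ring",(462,-213),16),("cork_pad",(590,-282),0),("brass_collar",(620,-85),8)]: print(n,fit("wrist",im,k,n,g,z))
save("w4.png",im,1.5)
E
```

```text
[ 588.15579368 -281.22057915  122.14693349] 0.7228996169696785 55.491972947493196 [-0.976563    0.33383887 -1.16126195]
walnut_ring (array([ 455.7, -203.4]), np.float64(3.07), 0.03)
white_ring (array([ 465.2, -203.3]), np.float64(4.59), 0.13)
cork_pad (array([ 590.1, -281.7]), np.float64(0.6), 0.85)
brass_collar (array([620.2, -83.8]), np.float64(1.23), 0.87)
```

View pics/w4.png

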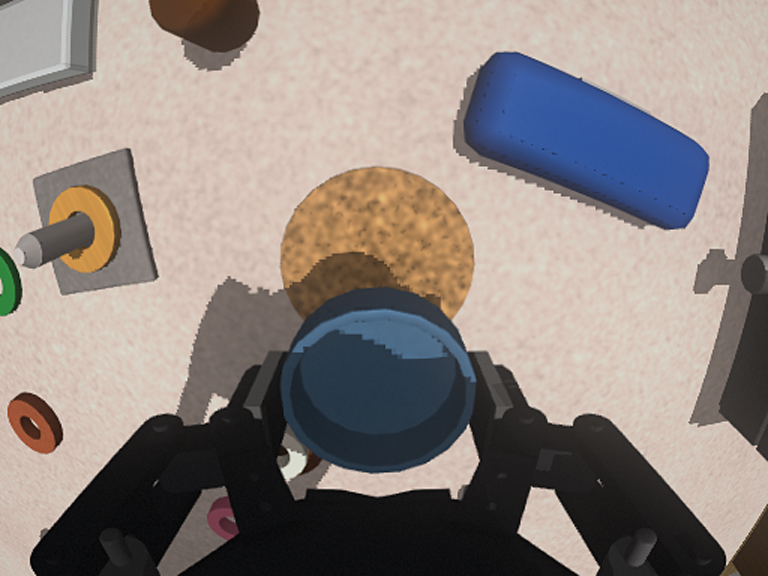

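The dish is still held, over the cork at (377,255). Lowering.

{"op": "step_arm", "data": {"moves": [[[0, 0, 0], [0, 0, 0.2], -0.2], [[0, 0, 0], [0, 0, 0.4], -0.2], [[0, 0, 0], [0, 0, 0.5], -0.2], [[0, 0, 0], [0, 0, 0.55], -0.2], [[0, 0, 0], [0, 0, 0.565], -0.2], [[0, 0, 0], [0, 0, 0.575], -0.2], [[0, 0, 0], [0, 0, 0.575], -0.2]]}}

```text
clock: 8.0
eef_pos: [590.0, -281.4, 10.4]
tcp_rot: [3.141, -0.001, -0.0]
contact_force: [0.2, 0.5, -0.9]
opening: 0.726
grasp_force: 55.5
```

{"op": "step_arm", "data": {"moves": [[[0, 0, 0], [0, 0, 0.015], -0.2], [[0, 0, 0], [0, 0, 0.02], -0.2], [[0, 0, 0], [0, 0, 0.02], -0.2]]}}

```text
clock: 8.3
eef_pos: [589.5, -281.5, 5.7]
tcp_rot: [3.141, -0.001, -0.001]
contact_force: [0.1, 0.0, -1.0]
opening: 0.72
grasp_force: 55.6
```

{"op": "step_arm", "data": {"moves": [[[0, 0, 0], [0, 0, 0.005], -0.2], [[0, 0, 0], [0, 0, 0.01], -0.2], [[0, 0, 0], [0, 0, 0.01], -0.2]]}}

```text
clock: 8.6
eef_pos: [589.6, -281.5, 5.5]
tcp_rot: [3.141, -0.001, -0.0]
contact_force: [-1.6, -0.0, 7.5]
opening: 0.725
grasp_force: 38.0
```

{"op": "step_arm", "data": {"moves": [[[0, 0, 0], [0, 0, 0], 0.6], [[0, 0, 0], [0, 0, 0], 1], [[0, 0, 0], [0, 0, 0], 1], [[0, 0, 0], [0, 0, -0.1], 1], [[0, 0, 0], [0, 0, -0.3], 1], [[0, 0, 0], [0, 0, -0.5], 1], [[0, 0, 0], [0, 0, -0.7], 1], [[0, 0, 0], [0, 0, -0.7], 1]]}}

```text
clock: 9.4
eef_pos: [592.5, -282.9, 149.2]
tcp_rot: [3.138, -0.008, -0.0]
contact_force: [0.3, 0.5, 0.2]
opening: 1.0
grasp_force: 0.0
```

{"op": "step_arm", "data": {"moves": [[[0, 0, 0], [-0.2, -0.1, 0], 1], [[0, 0, 0], [-0.4, -0.2, 0], 1], [[0, 0, 0], [-0.6, -0.3, 0], 1], [[0, 0, 0], [-0.73, -0.34, 0], 1], [[0, 0, 0], [-0.73, -0.34, 0], 1], [[0, 0, 0], [-0.73, -0.34, 0], 1]]}}

```text
clock: 10.0
eef_pos: [443.6, -213.4, 143.3]
tcp_rot: [3.141, -0.001, -0.001]
contact_force: [0.4, -0.2, 0.2]
opening: 1.001
grasp_force: 0.0
```

```bash
python3 - <<'E'
from h import *
s=telemetry.sense();print(s["eef_pos"],s["opening"],s["grasp_force"],s["contact_force"])
k=imaging.calibration("wrist");im=imaging.grab_frame("wrist")
for n,g,z in [("walnut_ring",(460,-215),0),("white_ring",(462,-213),16),("dish",(590,-282),6),("cork_pad",(590,-282),0),("brass_collar",(620,-85),8)]: print(n,fit("wrist",im,k,n,g,z))
save("w5.png",im,1.5)
E
```

```text
[ 443.56615187 -213.44687318  143.31988372] 1.0009509180807705 0.0 [ 0.44452728 -0.23932193  0.17881617]
walnut_ring (array([ 460.5, -211.2]), np.float64(0.95), 0.94)
white_ring (array([ 462.5, -208.7]), np.float64(1.71), 0.88)
dish (array([ 592.3, -284.1]), np.float64(2.15), 0.78)
cork_pad (array([ 591. , -281.9]), np.float64(0.53), 0.77)
brass_collar (array([623.6, -81.4]), np.float64(4.45), 0.49)
```

View pics/w5.png

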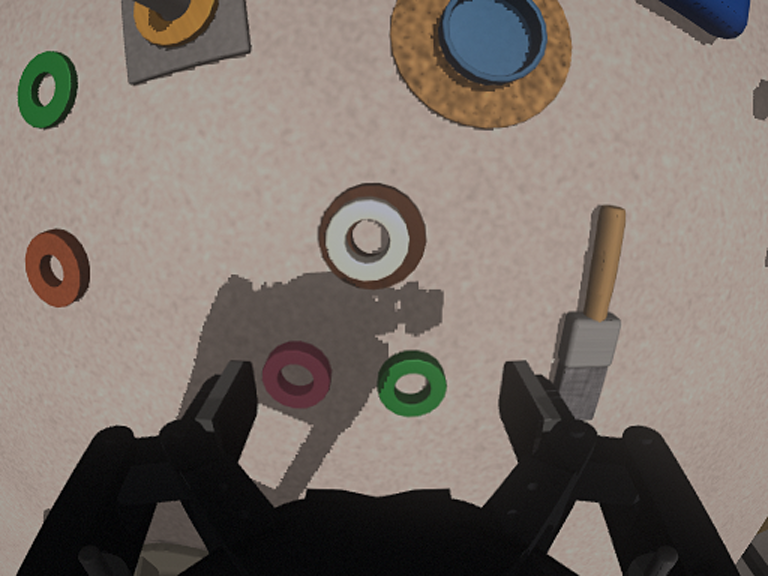

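White shows on walnut at (368,238) and the dish is on the cork. Next I grasp the white ring.

{"op": "step_arm", "data": {"moves": [[[0, 0, 0], [0.095, -0.0225, 0.2], 1], [[0, 0, 0], [0.095, -0.0225, 0.4], 0.8], [[0, 0, 0], [0.095, -0.0225, 0.55], 0.6], [[0, 0, 0], [0.095, -0.0225, 0.61], 0.6], [[0, 0, 0], [0.095, -0.0225, 0.62], 0.6], [[0, 0, 0], [0.095, -0.0225, 0.62], 0.6]]}}

```text
clock: 10.65
eef_pos: [463.2, -209.2, 19.7]
tcp_rot: [3.141, -0.001, -0.0]
contact_force: [-0.9, 0.4, -0.3]
opening: 0.798
grasp_force: 0.0
```

{"op": "step_arm", "data": {"moves": [[[0, 0, 0], [0, 0, 0], 0], [[0, 0, 0], [0, 0, 0], -0.4], [[0, 0, 0], [0, 0, 0], -0.5], [[0, 0, 0], [0, 0, 0], -0.5], [[0, 0, 0], [0, 0, 0], -0.5], [[0, 0, 0], [0, 0, 0], -0.5]], "squeeze": 50}}

```text
clock: 11.25
eef_pos: [463.5, -209.4, 21.3]
tcp_rot: [3.14, -0.003, -0.0]
contact_force: [-2.4, 1.1, 8.8]
opening: 0.555
grasp_force: 49.9
```

{"op": "step_arm", "data": {"moves": [[[0, 0, 0], [0, 0, -0.03], -0.5], [[0, 0, 0], [0, 0, -0.1], -0.5], [[0, 0, 0], [0, -0.2, -0.25], -0.5], [[0, 0, 0], [0, -0.4, -0.25], -0.5], [[0, 0, 0], [0, -0.6, -0.2], -0.5], [[0, 0, 0], [0, -0.62, -0.05], -0.5], [[0, 0, 0], [0, -0.62, 0.03], -0.5], [[0, 0, 0], [0, -0.62, 0.05], -0.5]]}}

```text
clock: 12.05
eef_pos: [461.9, -84.2, 9.1]
tcp_rot: [-3.141, 0.001, 0.001]
contact_force: [0.5, -0.2, -0.1]
opening: 0.558
grasp_force: 51.8
```

{"op": "step_arm", "data": {"moves": [[[0, 0, 0], [0, 0, 0.015], -0.5], [[0, 0, 0], [0, 0, 0.02], -0.5], [[0, 0, 0], [0, 0, 0.025], -0.5], [[0, 0, 0], [0, 0, 0.025], -0.5]]}}

```text
clock: 12.45
eef_pos: [463.0, -85.2, 5.3]
tcp_rot: [3.141, -0.001, -0.001]
contact_force: [-2.0, 1.0, 6.4]
opening: 0.556
grasp_force: 52.5
```

Touching the shelf: release, rise, and go back over walnut.

{"op": "step_arm", "data": {"moves": [[[0, 0, 0], [0, 0, 0], 0.3], [[0, 0, 0], [0, 0, 0], 0.8], [[0, 0, 0], [0, 0, 0], 1], [[0, 0, 0], [0, 0, -0.1], 1], [[0, 0, 0], [0, 0, -0.35], 1], [[0, 0, 0], [-0.05, 0.2, -0.6], 1], [[0, 0, 0], [-0.1, 0.4, -0.7], 1], [[0, 0, 0], [-0.1, 0.6, -0.7], 1]]}}

```text
clock: 13.25
eef_pos: [443.0, -206.0, 147.7]
tcp_rot: [3.14, -0.004, 0.001]
contact_force: [1.3, 0.3, -0.1]
opening: 1.002
grasp_force: 0.0
```

{"op": "step_arm", "data": {"moves": [[[0, 0, 0], [0, 0.03, 0], 1], [[0, 0, 0], [0, 0.03, 0], 1]]}}

```text
clock: 13.45
eef_pos: [442.1, -212.0, 144.4]
tcp_rot: [3.141, -0.0, -0.003]
contact_force: [-0.1, 0.4, -1.4]
opening: 1.006
grasp_force: 0.0
```

```bash
python3 - <<'E'
from h import *
s=telemetry.sense();print(s["eef_pos"],s["opening"],s["contact_force"])
k=imaging.calibration("wrist");im=imaging.grab_frame("wrist")
for n,g,z in [("walnut_ring",(460,-211),0),("white_ring",(463,-85),0),("terracotta_ring",(443,43),0)]: print(n,fit("wrist",im,k,n,g,z))
E
```

```text
[ 442.06343086 -211.98225056  144.4461592 ] 1.0059522068280558 [-0.11883111  0.40394419 -1.36644352]
walnut_ring (array([ 460.4, -210.9]), np.float64(0.85), 0.94)
white_ring (array([460.6, -83.6]), np.float64(2.6), 0.8)
terracotta_ring (array([440.7,  40. ]), np.float64(1.24), 0.85)
```

{"op": "step_arm", "data": {"moves": [[[0, 0, 0], [0.0925, -0.005, 0.25], 1], [[0, 0, 0], [0.0925, -0.005, 0.45], 1], [[0, 0, 0], [0.0925, -0.005, 0.6], 1], [[0, 0, 0], [0.0925, -0.005, 0.69], 1], [[0, 0, 0], [0.0925, -0.005, 0.71], 1], [[0, 0, 0], [0.0925, -0.005, 0.71], 1], [[0, 0, 0], [0.0925, -0.005, 0.71], 1]]}}

```text
clock: 14.2
eef_pos: [461.3, -209.4, 3.0]
tcp_rot: [3.141, -0.001, 0.0]
contact_force: [0.2, 0.2, 0.1]
opening: 0.996
grasp_force: 0.0
```

{"op": "step_arm", "data": {"moves": [[[0, 0, 0], [0, 0, 0], 0.5], [[0, 0, 0], [0, 0, 0], 0.2], [[0, 0, 0], [0, 0, 0], 0], [[0, 0, 0], [0, 0, 0], 0], [[0, 0, 0], [0, 0, 0], 0], [[0, 0, 0], [0, 0, 0], 0]], "squeeze": 60}}

```text
clock: 14.8
eef_pos: [461.6, -209.9, 4.6]
tcp_rot: [3.141, -0.002, -0.001]
contact_force: [-3.1, 4.1, 20.9]
opening: 0.762
grasp_force: 60.3
```

{"op": "step_arm", "data": {"moves": [[[0, 0, 0], [0, 0, -0.05], 0], [[0, 0, 0], [0, 0, -0.25], 0], [[0, 0, 0], [0, 0, -0.45], 0], [[0, 0, 0], [0.1, -0.15, -0.62], 0], [[0, 0, 0], [0.25, -0.35, -0.62], 0], [[0, 0, 0], [0.4, -0.5, -0.62], 0], [[0, 0, 0], [0.49, -0.63, -0.62], 0], [[0, 0, 0], [0.49, -0.63, -0.62], 0]]}}

```text
clock: 15.6
eef_pos: [561.4, -81.2, 127.5]
tcp_rot: [-3.141, -0.003, 0.002]
contact_force: [0.0, -0.2, 0.3]
opening: 0.752
grasp_force: 66.4
```

```bash
python3 - <<'E'
from h import *
s=telemetry.sense();print(s["eef_pos"],s["opening"],s["grasp_force"],s["contact_force"])
k=imaging.calibration("wrist");im=imaging.grab_frame("wrist")
for n,g,z in [("brass_collar",(620,-84),8)]: print(n,fit("wrist",im,k,n,g,z))
for p in [(620,-84,80),(620,-84,18),(*s["eef_pos"][:2],s["eef_pos"][2]+4)]: print(p,proj(k,p,True)*1.5)
save("w6.png",im,1.5)
E
```

```text
[561.37737115 -81.19499687 127.51497427] 0.7519914551906873 66.3552382774651 [ 0.04328636 -0.19913839  0.29746028]
brass_collar (array([620.3, -84.1]), np.float64(0.85), 0.94)
(620, -84, 80) [383.07551552 187.98640153]
(620, -84, 18) [381.87430575 176.00313514]
(np.float64(561.3773711496394), np.float64(-81.19499687327055), np.float64(131.51497427421737)) [375.7541447  371.96331746]
```

View pics/w6.png

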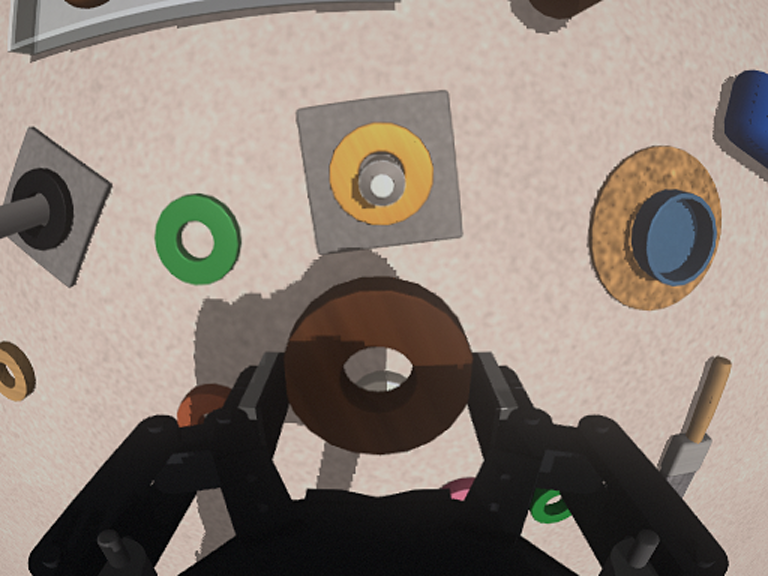

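Post tip is at (382,185), the base corners are around it, and the held walnut's bore is at (378,369). Working out the offset.

```bash
cat > off.py <<'E'
from h import *
import sys
# args: held ring name, height of ring underside rel. to TCP
def held(name,dz,im,k,p):
    return fit("wrist",im,k,name,(p[0],p[1]),p[2]+dz,1.25)
def tip(im,k,g=(621,-83.5)):
    u,v=proj(k,[*g,80],True);u0,v0=int(u)-14,int(v)-14
    h=cv2.cvtColor(im,cv2.COLOR_RGB2HSV)[v0:v0+28,u0:u0+28]
    m=((h[:,:,1]<30)&(h[:,:,2]>185)).astype(np.uint8)
    n,l,s,c=cv2.connectedComponentsWithStats(m)
    if n<2: return None
    i=1+s[1:,4].argmax();return at(k,c[i][0]+u0,c[i][1]+v0,80,True)[:2].round(1),s[i,4]
if __name__=="__main__":
    k=imaging.calibration("wrist");p=telemetry.sense()["eef_pos"];im=imaging.grab_frame("wrist")
    print("tcp",p.round(1),"tip",tip(im,k),"held",held(sys.argv[1],float(sys.argv[2]),im,k,p))
E
python3 off.py walnut_ring -4.6; python3 - <<'E'
from h import *
k=imaging.calibration("wrist")
print(at(k,382/1.5,185/1.5,80,True),np.mean([at(k,u/1.5,v/1.5,8,True) for u,v in((297,108),(448,91),(462,237),(317,253))],0), at(k,378/1.5,369/1.5,127.5+11.4,True))
E
```

```text
tcp [559.8 -82.5 127. ] tip (array([621.3, -83.3]), np.int32(174)) held (array([559.3, -83.7]), np.float64(1.95), 0.94)
[618.647794   -85.86180558  80.        ] [618.55209227 -86.0017542    8.        ] [564.66216343 -84.22091803 138.9       ]
```

{"op": "step_arm", "data": {"moves": [[[0, 0, 0], [0.15, 0, 0], 0], [[0, 0, 0], [0.28, 0, 0.1], 0], [[0, 0, 0], [0.3075, 0, 0.16], 0], [[0, 0, 0], [0.3075, 0, 0.16], 0], [[0, 0, 0], [0.3075, 0, 0.16], 0]]}}

```text
clock: 16.2
eef_pos: [618.6, -84.4, 94.0]
tcp_rot: [-3.141, 0.002, -0.001]
contact_force: [0.7, 0.3, -0.7]
opening: 0.755
grasp_force: 66.4
```

```bash
python3 - <<'E'
from h import *
E=[telemetry.sense()["eef_pos"] for _ in range(3)]
k=imaging.calibration("wrist");im=imaging.grab_frame("wrist");s=telemetry.sense();print(E,s["eef_pos"])
u,v=proj(k,[*s["eef_pos"][:2],95],True).astype(int);print(u,v);save("w7.png",im[v-70:v+70,u-90:u+90],4)
E
```

```text
[array([618.64820838, -84.44244371,  94.0272547 ]), array([618.64820838, -84.44244371,  94.0272547 ]), array([618.64820838, -84.44244371,  94.0272547 ])] [619.03357413 -84.37421273  94.55500348]
250 244
```

View pics/w7.png

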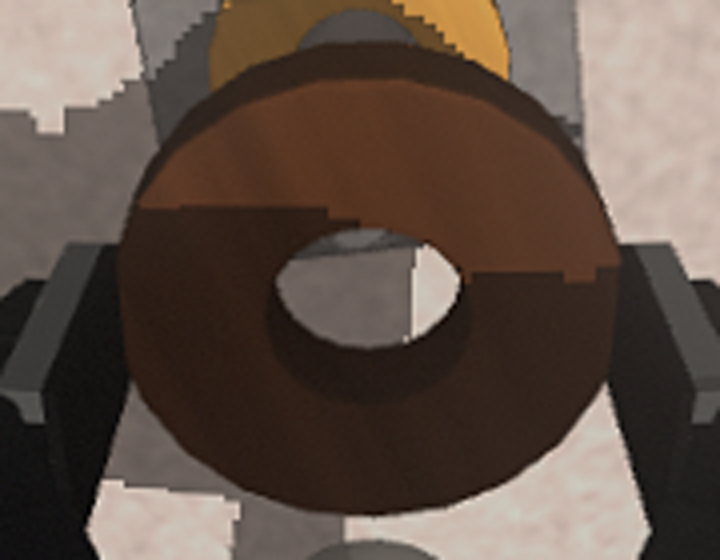

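```bash
python3 - <<'E'
from h import *
k=imaging.calibration("wrist");M=np.array(k["cam_to_world"]);p=telemetry.sense()["eef_pos"]
f=lambda q:((proj(k,q,True)-[160,174])*4).round()
for dx in(-4,-2,0,2,4,6,8):
    print(dx,"tip",f([p[0]+dx,p[1],80]),"face low",f([p[0]+dx-5,p[1],80])[1],"sh low",f([p[0]+dx-10.5,p[1],70])[1],"face L",f([p[0]+dx,p[1]+5,80])[0])
for dx in (-4,-2,0,2):
    for dz in (-6,-4,-2): print("ring",dx,dz,"bore top hi",f([p[0]+dx+13,p[1],p[2]+dz+16])[1],"bore top lo",f([p[0]+dx-13,p[1],p[2]+dz+16])[1],"bore bot lo",f([p[0]+dx-13,p[1],p[2]+dz])[1],"out",f([p[0]+dx+34,p[1],p[2]+dz+16])[1],f([p[0]+dx-34,p[1],p[2]+dz+16])[1],"L",f([p[0]+dx,p[1]+34,p[2]+dz+16])[0])
E
```

```text
-4 tip [363. 257.] face low 286.0 sh low 285.0 face L 329.0
-2 tip [363. 245.] face low 274.0 sh low 274.0 face L 329.0
0 tip [363. 233.] face low 263.0 sh low 263.0 face L 329.0
2 tip [362. 221.] face low 251.0 sh low 252.0 face L 328.0
4 tip [362. 209.] face low 239.0 sh low 241.0 face L 328.0
6 tip [362. 196.] face low 227.0 sh low 229.0 face L 328.0
8 tip [362. 184.] face low 215.0 sh low 218.0 face L 328.0
ring -4 -6 bore top hi 258.0 bore top lo 425.0 bore bot lo 361.0 out 102.0 539.0 L 105.0
ring -4 -4 bore top hi 266.0 bore top lo 434.0 bore bot lo 369.0 out 108.0 548.0 L 102.0
ring -4 -2 bore top hi 274.0 bore top lo 443.0 bore bot lo 376.0 out 114.0 557.0 L 99.0
ring -2 -6 bore top hi 244.0 bore top lo 413.0 bore bot lo 350.0 out 86.0 529.0 L 103.0
ring -2 -4 bore top hi 252.0 bore top lo 422.0 bore bot lo 357.0 out 92.0 538.0 L 100.0
ring -2 -2 bore top hi 259.0 bore top lo 431.0 bore bot lo 365.0 out 98.0 547.0 L 97.0
ring 0 -6 bore top hi 230.0 bore top lo 401.0 bore bot lo 338.0 out 70.0 518.0 L 102.0
ring 0 -4 bore top hi 237.0 bore top lo 410.0 bore bot lo 346.0 out 76.0 527.0 L 99.0
ring 0 -2 bore top hi 245.0 bore top lo 419.0 bore bot lo 353.0 out 82.0 537.0 L 96.0
ring 2 -6 bore top hi 215.0 bore top lo 389.0 bore bot lo 327.0 out 54.0 508.0 L 100.0
ring 2 -4 bore top hi 223.0 bore top lo 398.0 bore bot lo 334.0 out 59.0 517.0 L 97.0
ring 2 -2 bore top hi 230.0 bore top lo 406.0 bore bot lo 341.0 out 65.0 526.0 L 94.0
```

Through the bore I see the post tip at crop (371,238) and the bore centre at column 369. Y is aligned and x needs +2.5 mm. Descending in part.

{"op": "step_arm", "data": {"moves": [[[0, 0, 0], [0.0125, 0, 0], 0], [[0, 0, 0], [0.0125, 0, 0.03], 0], [[0, 0, 0], [0.0125, 0, 0.06], 0], [[0, 0, 0], [0.0125, 0, 0.09], 0], [[0, 0, 0], [0.0125, 0, 0.12], 0], [[0, 0, 0], [0.0125, 0, 0.15], 0], [[0, 0, 0], [0.0125, 0, 0.15], 0]]}}

```text
clock: 16.95
eef_pos: [622.1, -83.7, 63.0]
tcp_rot: [-3.141, 0.002, -0.0]
contact_force: [-0.5, -0.3, -0.5]
opening: 0.755
grasp_force: 66.4
```

Threaded freely. Down to the collar.

{"op": "step_arm", "data": {"moves": [[[0, 0, 0], [0, 0, 0.06], 0], [[0, 0, 0], [0, 0, 0.12], 0], [[0, 0, 0], [0, 0, 0.165], 0], [[0, 0, 0], [0, 0, 0.18], 0], [[0, 0, 0], [0, 0, 0.19], 0], [[0, 0, 0], [0, 0, 0.195], 0], [[0, 0, 0], [0, 0, 0.195], 0]]}}

```text
clock: 17.65
eef_pos: [623.0, -83.9, 25.5]
tcp_rot: [3.142, -0.0, -0.0]
contact_force: [-0.3, 0.3, -0.3]
opening: 0.749
grasp_force: 66.4
```

{"op": "step_arm", "data": {"moves": [[[0, 0, 0], [0, 0, 0.01], 0], [[0, 0, 0], [0, 0, 0.015], 0], [[0, 0, 0], [0, 0, 0.015], 0]]}}

```text
clock: 17.95
eef_pos: [623.1, -83.9, 22.9]
tcp_rot: [3.142, -0.001, -0.0]
contact_force: [-1.2, -0.4, 4.8]
opening: 0.752
grasp_force: 67.0
```

{"op": "step_arm", "data": {"moves": [[[0, 0, 0], [0, 0, 0], 0.6], [[0, 0, 0], [0, 0, 0], 1], [[0, 0, 0], [0, 0, 0], 1], [[0, 0, 0], [0, 0, -0.05], 1], [[0, 0, 0], [0, 0, -0.25], 1], [[0, 0, 0], [0, 0, -0.5], 1], [[0, 0, 0], [0, 0, -0.62], 1], [[0, 0, 0], [0, 0, -0.62], 1]]}}

```text
clock: 18.75
eef_pos: [625.6, -84.2, 151.6]
tcp_rot: [3.141, -0.008, -0.0]
contact_force: [0.4, 0.7, 0.2]
opening: 1.002
grasp_force: 0.0
```

{"op": "step_arm", "data": {"moves": [[[0, 0, 0], [-0.2, -0.13, 0], 1], [[0, 0, 0], [-0.4, -0.26, 0], 1], [[0, 0, 0], [-0.6, -0.38, 0], 1], [[0, 0, 0], [-0.8, -0.5, 0], 1], [[0, 0, 0], [-0.97, -0.62, 0], 1], [[0, 0, 0], [-0.97, -0.62, 0], 1], [[0, 0, 0], [-0.97, -0.62, 0], 1]]}}

```text
clock: 19.45
eef_pos: [428.4, 40.6, 146.3]
tcp_rot: [3.142, -0.0, 0.001]
contact_force: [0.9, -0.6, 0.0]
opening: 0.999
grasp_force: 0.0
```

```bash
python3 - <<'E'
from h import *
for i in range(2):
    s=telemetry.sense();k=imaging.calibration("wrist");im=imaging.grab_frame("wrist");print(s["eef_pos"],np.array(k["cam_to_world"])[:3,3])
    for n,g,z in [("terracotta_ring",(441,40),0),("white_ring",(463,-85),0),("cedar_ring",(465,252),0),("walnut_ring",(621,-84),18)]: print(n,fit("wrist",im,k,n,g,z))
E
```

```text
[428.40282788  40.60862459 146.31337921] [508.3162913   39.87616614 288.20858364]
terracotta_ring (array([441.1,  39.6]), np.float64(1.16), 0.92)
white_ring (array([462.1, -89.7]), np.float64(2.48), 0.8)
cedar_ring (array([466.2, 252.4]), np.float64(0.91), 0.92)
walnut_ring (array([621.6, -83.7]), np.float64(0.35), 0.21)
[429.42699197  40.26958477 146.42645365] [509.25037456  39.47825035 288.39368575]
terracotta_ring (array([440.8,  39.5]), np.float64(1.26), 0.92)
white_ring (array([461.6, -88.7]), np.float64(2.7), 0.79)
cedar_ring (array([466. , 252.7]), np.float64(0.95), 0.91)
walnut_ring (array([621.4, -83.6]), np.float64(0.46), 0.23)
```

{"op": "step_arm", "data": {"moves": [[[0, 0, 0], [0.06, 0.004, 0.25], 1], [[0, 0, 0], [0.06, 0.004, 0.45], 1], [[0, 0, 0], [0.06, 0.004, 0.6], 1], [[0, 0, 0], [0.06, 0.004, 0.69], 1], [[0, 0, 0], [0.06, 0.004, 0.71], 1], [[0, 0, 0], [0.06, 0.004, 0.71], 1], [[0, 0, 0], [0.06, 0.004, 0.71], 1]]}}

```text
clock: 20.25
eef_pos: [441.9, 39.2, 4.9]
tcp_rot: [-3.142, -0.001, -0.001]
contact_force: [-0.5, 0.2, -0.1]
opening: 0.999
grasp_force: 0.0
```

{"op": "step_arm", "data": {"moves": [[[0, 0, 0], [0, 0, 0], 0.5], [[0, 0, 0], [0, 0, 0], 0.1], [[0, 0, 0], [0, 0, 0], -0.2], [[0, 0, 0], [0, 0, 0], -0.2], [[0, 0, 0], [0, 0, 0], -0.2], [[0, 0, 0], [0, 0, 0], -0.2], [[0, 0, 0], [0, 0, 0], -0.2]], "squeeze": 60}}

```text
clock: 20.95
eef_pos: [441.7, 39.5, 5.6]
tcp_rot: [-3.141, -0.002, -0.0]
contact_force: [-2.2, -0.7, 13.7]
opening: 0.682
grasp_force: 61.1
```

{"op": "step_arm", "data": {"moves": [[[0, 0, 0], [0, 0, -0.05], -0.2], [[0, 0, 0], [0, 0, -0.25], -0.2], [[0, 0, 0], [0, 0, -0.5], -0.2], [[0, 0, 0], [0.15, 0.15, -0.6], -0.2], [[0, 0, 0], [0.3, 0.3, -0.6], -0.2], [[0, 0, 0], [0.45, 0.45, -0.6], -0.2], [[0, 0, 0], [0.59, 0.61, -0.6], -0.2], [[0, 0, 0], [0.59, 0.61, -0.6], -0.2]]}}

```text
clock: 21.75
eef_pos: [562.7, -86.1, 125.8]
tcp_rot: [3.14, -0.005, -0.002]
contact_force: [0.3, -0.2, -0.1]
opening: 0.678
grasp_force: 64.8
```

```bash
python3 off.py terracotta_ring -5.5; python3 off.py terracotta_ring -5.5; python3 - <<'E'
from h import *
s=telemetry.sense();print(s["opening"],s["grasp_force"])
k=imaging.calibration("wrist");im=imaging.grab_frame("wrist");print(fit("wrist",im,k,"walnut_ring",(621,-84),18))
E
```

```text
tcp [562.7 -86.1 125.8] tip (array([621.3, -83. ]), np.int32(163)) held (array([562.9, -87.1]), np.float64(2.24), 0.92)
tcp [560.4 -84.4 125.2] tip (array([621.3, -83.1]), np.int32(170)) held (array([560.4, -85.5]), np.float64(2.22), 0.92)
0.6787450302301131 64.79331783077214
(array([621.7, -85.1]), np.float64(0.91), 0.95)
```

{"op": "step_arm", "data": {"moves": [[[0, 0, 0], [0.15, 0, 0], -0.2], [[0, 0, 0], [0.28, -0.002, 0.05], -0.2], [[0, 0, 0], [0.3125, -0.003, 0.12], -0.2], [[0, 0, 0], [0.3125, -0.003, 0.15], -0.2], [[0, 0, 0], [0.3125, -0.003, 0.18], -0.2], [[0, 0, 0], [0.3125, -0.003, 0.22], -0.2], [[0, 0, 0], [0.3125, -0.003, 0.22], -0.2], [[0, 0, 0], [0.3125, -0.003, 0.22], -0.2]]}}

```text
clock: 22.7
eef_pos: [620.8, -82.1, 80.3]
tcp_rot: [-3.142, 0.0, -0.0]
contact_force: [0.5, -0.9, 0.3]
opening: 0.681
grasp_force: 64.8
```

{"op": "step_arm", "data": {"moves": [[[0, 0, 0], [0.003, 0.002, 0.03], -0.2], [[0, 0, 0], [0.003, 0.002, 0.06], -0.2], [[0, 0, 0], [0.003, 0.002, 0.09], -0.2], [[0, 0, 0], [0.003, 0.002, 0.09], -0.2]]}}

```text
clock: 23.1
eef_pos: [621.2, -82.4, 61.1]
tcp_rot: [-3.141, 0.002, -0.0]
contact_force: [0.0, -0.3, 0.0]
opening: 0.68
grasp_force: 64.8
```

{"op": "step_arm", "data": {"moves": [[[0, 0, 0], [0, 0.002, 0.04], -0.2], [[0, 0, 0], [0, 0.002, 0.07], -0.2], [[0, 0, 0], [0, 0.002, 0.085], -0.2], [[0, 0, 0], [0, 0.002, 0.095], -0.2], [[0, 0, 0], [0, 0.002, 0.105], -0.2], [[0, 0, 0], [0, 0.002, 0.105], -0.2]]}}

```text
clock: 23.7
eef_pos: [621.9, -82.8, 41.1]
tcp_rot: [-3.142, 0.0, -0.0]
contact_force: [-0.7, 0.3, -1.1]
opening: 0.682
grasp_force: 64.8
```

{"op": "step_arm", "data": {"moves": [[[0, 0, 0], [0, 0, 0.01], -0.2], [[0, 0, 0], [0, 0, 0.015], -0.2], [[0, 0, 0], [0, 0, 0.015], -0.2]]}}

```text
clock: 24.0
eef_pos: [622.3, -82.9, 39.7]
tcp_rot: [-3.142, -0.001, -0.0]
contact_force: [-4.2, -0.4, 12.2]
opening: 0.681
grasp_force: 66.2
```

Seated. Release and go to cedar.

{"op": "step_arm", "data": {"moves": [[[0, 0, 0], [0, 0, 0], 0.5], [[0, 0, 0], [0, 0, 0], 1], [[0, 0, 0], [0, 0, 0], 1], [[0, 0, 0], [0, 0, -0.05], 1], [[0, 0, 0], [0, 0, -0.25], 1], [[0, 0, 0], [0, 0, -0.5], 1], [[0, 0, 0], [0, 0, -0.54], 1]]}}

```text
clock: 24.7
eef_pos: [625.4, -83.3, 152.7]
tcp_rot: [3.14, -0.009, -0.0]
contact_force: [1.1, 0.1, -0.0]
opening: 1.001
grasp_force: 0.0
```

{"op": "step_arm", "data": {"moves": [[[0, 0, 0], [-0.2, -0.2, 0], 1], [[0, 0, 0], [-0.35, -0.4, 0], 1], [[0, 0, 0], [-0.5, -0.6, 0], 1], [[0, 0, 0], [-0.7, -0.8, 0], 1], [[0, 0, 0], [-0.87, -1, 0], 1], [[0, 0, 0], [-0.87, -1, 0], 1]]}}

```text
clock: 25.3
eef_pos: [444.5, 119.2, 146.3]
tcp_rot: [-3.141, 0.002, 0.001]
contact_force: [-0.1, -0.4, 1.1]
opening: 1.001
grasp_force: 0.0
```

{"op": "step_arm", "data": {"moves": [[[0, 0, 0], [0, -0.25, 0], 1], [[0, 0, 0], [0, -0.5, 0], 1], [[0, 0, 0], [0, -0.68, 0], 1], [[0, 0, 0], [0, -0.68, 0], 1], [[0, 0, 0], [0, -0.68, 0], 1], [[0, 0, 0], [0, -0.68, 0], 1]]}}

```text
clock: 25.9
eef_pos: [448.0, 252.3, 146.2]
tcp_rot: [3.141, 0.0, -0.001]
contact_force: [-0.7, -0.1, 0.5]
opening: 1.003
grasp_force: 0.0
```

```bash
python3 - <<'E'
from h import *
for i in range(2):
    s=telemetry.sense();k=imaging.calibration("wrist");im=imaging.grab_frame("wrist");print(s["eef_pos"])
    for n,g,z in [("cedar_ring",(465,252),0)]: print(n,fit("wrist",im,k,n,g,z,2.2))
save("w8.png",im,1.2)
E
```

```text
[447.98426765 252.2621018  146.18730889]
cedar_ring (array([466.3, 253.2]), np.float64(0.81), 0.94)
[448.01652683 252.06149727 146.1986201 ]
cedar_ring (array([466.2, 253. ]), np.float64(0.81), 0.93)
```

View pics/w8.png

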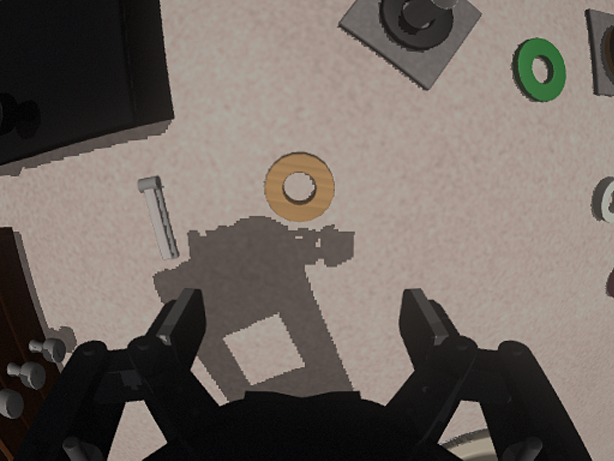

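Cedar at (299,187), clear of the clip at (158,220).

{"op": "step_arm", "data": {"moves": [[[0, 0, 0], [0.0925, -0.005, 0.25], 1], [[0, 0, 0], [0.0925, -0.005, 0.45], 0.9], [[0, 0, 0], [0.0925, -0.005, 0.6], 0.8], [[0, 0, 0], [0.0925, -0.005, 0.69], 0.8], [[0, 0, 0], [0.0925, -0.005, 0.708], 0.8], [[0, 0, 0], [0.0925, -0.005, 0.708], 0.8], [[0, 0, 0], [0.0925, -0.005, 0.708], 0.8]]}}

```text
clock: 26.7
eef_pos: [467.4, 254.2, 5.8]
tcp_rot: [-3.141, -0.001, -0.001]
contact_force: [0.0, 0.5, -0.4]
opening: 0.898
grasp_force: 0.0
```

{"op": "step_arm", "data": {"moves": [[[0, 0, 0], [0, 0, 0], 0.3], [[0, 0, 0], [0, 0, 0], -0.1], [[0, 0, 0], [0, 0, 0], -0.4], [[0, 0, 0], [0, 0, 0], -0.4], [[0, 0, 0], [0, 0, 0], -0.4], [[0, 0, 0], [0, 0, 0], -0.4], [[0, 0, 0], [0, 0, 0], -0.4]], "squeeze": 60}}

```text
clock: 27.4
eef_pos: [467.4, 254.5, 6.8]
tcp_rot: [-3.141, -0.002, 0.0]
contact_force: [-1.9, -3.6, 17.5]
opening: 0.617
grasp_force: 59.3
```

{"op": "step_arm", "data": {"moves": [[[0, 0, 0], [0, 0, -0.05], -0.4], [[0, 0, 0], [0, 0, -0.25], -0.4], [[0, 0, 0], [0, 0, -0.5], -0.4], [[0, 0, 0], [0, 0.2, -0.62], -0.4], [[0, 0, 0], [0, 0.4, -0.62], -0.4], [[0, 0, 0], [0, 0.6, -0.62], -0.4], [[0, 0, 0], [0, 0.8, -0.62], -0.4], [[0, 0, 0], [0, 0.8, -0.62], -0.4]]}}

```text
clock: 28.2
eef_pos: [466.0, 90.8, 129.5]
tcp_rot: [3.141, -0.0, -0.003]
contact_force: [0.6, 0.8, 0.3]
opening: 0.611
grasp_force: 63.1
```

{"op": "step_arm", "data": {"moves": [[[0, 0, 0], [0.1, 0.2, 0], -0.4], [[0, 0, 0], [0.2, 0.4, 0], -0.4], [[0, 0, 0], [0.35, 0.6, 0], -0.4], [[0, 0, 0], [0.465, 0.8, 0], -0.4], [[0, 0, 0], [0.465, 0.89, 0], -0.4], [[0, 0, 0], [0.465, 0.89, 0], -0.4], [[0, 0, 0], [0.465, 0.89, 0], -0.4]]}}

```text
clock: 28.9
eef_pos: [559.2, -83.4, 128.9]
tcp_rot: [-3.141, 0.0, -0.001]
contact_force: [-0.5, 0.7, 0.3]
opening: 0.615
grasp_force: 63.1
```

```bash
for i in 1 2 3; do python3 off.py cedar_ring -6.5; done; python3 - <<'E'
from h import *
s=telemetry.sense();print(s["opening"],s["grasp_force"])
k=imaging.calibration("wrist");im=imaging.grab_frame("wrist");print(fit("wrist",im,k,"terracotta_ring",(621,-84),34))
E
```

```text
tcp [559.2 -83.4 128.9] tip (array([621.4, -83.3]), np.int32(153)) held (array([559. , -84.6]), np.float64(1.88), 0.92)
tcp [559.1 -82.8 128.9] tip (array([621.5, -83.3]), np.int32(154)) held (array([558.9, -84.1]), np.float64(1.84), 0.92)
tcp [559.1 -82.6 128.9] tip (array([621.4, -83.3]), np.int32(155)) held (array([558.9, -83.9]), np.float64(1.88), 0.92)
0.614856606288255 63.11903961002827
(array([622.9, -84.8]), np.float64(0.34), 0.99)
```

{"op": "step_arm", "data": {"moves": [[[0, 0, 0], [0.15, 0, 0], -0.4], [[0, 0, 0], [0.28, 0.002, 0.05], -0.4], [[0, 0, 0], [0.315, 0.002, 0.12], -0.4], [[0, 0, 0], [0.315, 0.002, 0.17], -0.4], [[0, 0, 0], [0.315, 0.002, 0.2], -0.4], [[0, 0, 0], [0.315, 0.002, 0.245], -0.4], [[0, 0, 0], [0.315, 0.002, 0.245], -0.4], [[0, 0, 0], [0.315, 0.002, 0.245], -0.4]]}}

```text
clock: 29.9
eef_pos: [622.0, -84.3, 79.7]
tcp_rot: [-3.142, 0.0, -0.0]
contact_force: [0.2, -0.5, -0.2]
opening: 0.616
grasp_force: 63.1
```

{"op": "step_arm", "data": {"moves": [[[0, 0, 0], [0, 0, 0.03], -0.4], [[0, 0, 0], [0, 0, 0.06], -0.4], [[0, 0, 0], [0, 0, 0.085], -0.4], [[0, 0, 0], [0, 0, 0.1], -0.4], [[0, 0, 0], [0, 0, 0.1], -0.4]]}}

```text
clock: 30.4
eef_pos: [622.0, -84.2, 59.0]
tcp_rot: [-3.141, 0.001, -0.0]
contact_force: [0.1, 0.4, -0.9]
opening: 0.613
grasp_force: 63.1
```

{"op": "step_arm", "data": {"moves": [[[0, 0, 0], [0, 0, 0.01], -0.4], [[0, 0, 0], [0, 0, 0.015], -0.4], [[0, 0, 0], [0, 0, 0.015], -0.4]]}}

```text
clock: 30.7
eef_pos: [622.6, -84.2, 57.0]
tcp_rot: [3.142, -0.0, -0.0]
contact_force: [-0.9, 0.1, 2.6]
opening: 0.617
grasp_force: 63.4
```

{"op": "step_arm", "data": {"moves": [[[0, 0, 0], [0, 0, 0.003], 0.2], [[0, 0, 0], [0, 0, 0.003], 0.8], [[0, 0, 0], [0, 0, 0.003], 1], [[0, 0, 0], [0, 0, -0.05], 1], [[0, 0, 0], [0, 0, -0.25], 1], [[0, 0, 0], [0, 0, -0.44], 1], [[0, 0, 0], [0, 0, -0.44], 1]]}}

```text
clock: 31.4
eef_pos: [626.0, -84.7, 150.8]
tcp_rot: [3.14, -0.009, -0.0]
contact_force: [1.3, 0.2, 0.1]
opening: 0.999
grasp_force: 0.0
```

{"op": "step_arm", "data": {"moves": [[[0, 0, 0], [-0.2, 0, 0], 1], [[0, 0, 0], [-0.4, 0, 0], 1], [[0, 0, 0], [-0.6, 0, 0], 1], [[0, 0, 0], [-0.8, 0.01, 0], 1], [[0, 0, 0], [-0.885, 0.01, 0], 1], [[0, 0, 0], [-0.885, 0.01, 0], 1], [[0, 0, 0], [-0.885, 0.01, 0], 1]]}}

```text
clock: 32.1
eef_pos: [446.3, -86.4, 145.3]
tcp_rot: [3.141, -0.002, -0.001]
contact_force: [0.6, 0.1, -0.2]
opening: 1.003
grasp_force: 0.0
```

```bash
python3 - <<'E'
from h import *
for i in range(2):
    s=telemetry.sense();k=imaging.calibration("wrist");im=imaging.grab_frame("wrist");print(s["eef_pos"])
    for n,g,z in [("white_ring",(462,-86),0),("cedar_ring",(622,-84),50)]: print(n,fit("wrist",im,k,n,g,z,1.4))
save("w9.png",im,1.5)
E
```

```text
[446.32482826 -86.35144067 145.26478668]
white_ring (array([461.8, -86.7]), np.float64(1.54), 0.88)
cedar_ring (array([613. , -88.9]), np.float64(2.28), 0.22)
[446.8676002  -86.36715557 145.20936513]
white_ring (array([462.1, -86.8]), np.float64(1.53), 0.88)
cedar_ring (array([613.5, -81.9]), np.float64(1.43), 0.22)
```

View pics/w9.png

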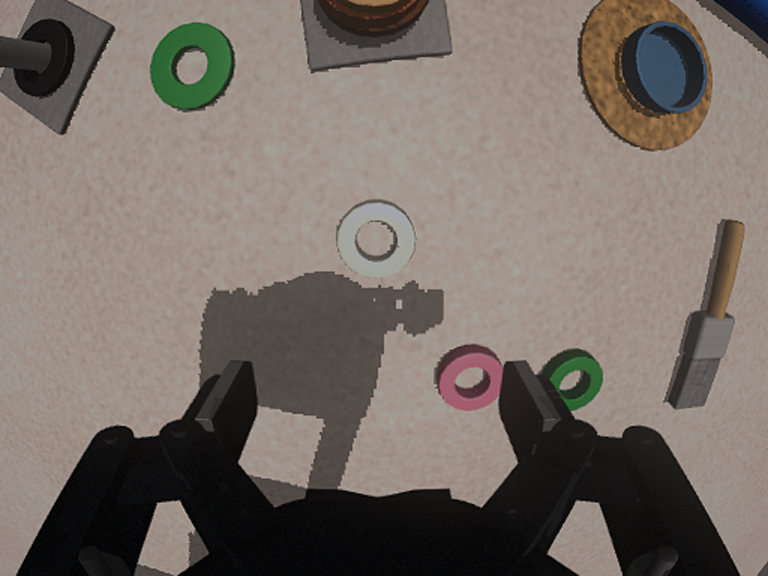

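White at (376,238).

{"op": "step_arm", "data": {"moves": [[[0, 0, 0], [0.081, 0.001, 0.25], 1], [[0, 0, 0], [0.081, 0.001, 0.45], 0.8], [[0, 0, 0], [0.081, 0.001, 0.6], 0.6], [[0, 0, 0], [0.081, 0.001, 0.68], 0.6], [[0, 0, 0], [0.081, 0.001, 0.698], 0.6], [[0, 0, 0], [0.081, 0.001, 0.698], 0.6], [[0, 0, 0], [0.081, 0.001, 0.698], 0.6]]}}

```text
clock: 32.9
eef_pos: [462.7, -86.5, 5.8]
tcp_rot: [3.141, -0.001, -0.0]
contact_force: [-0.2, 0.3, 0.1]
opening: 0.801
grasp_force: 0.0
```

{"op": "step_arm", "data": {"moves": [[[0, 0, 0], [0, 0, 0], 0.1], [[0, 0, 0], [0, 0, 0], -0.3], [[0, 0, 0], [0, 0, 0], -0.5], [[0, 0, 0], [0, 0, 0], -0.5], [[0, 0, 0], [0, 0, 0], -0.5], [[0, 0, 0], [0, 0, 0], -0.5], [[0, 0, 0], [0, 0, 0], -0.5]], "squeeze": 60}}

```text
clock: 33.6
eef_pos: [462.6, -86.6, 6.9]
tcp_rot: [3.141, -0.002, -0.0]
contact_force: [-2.2, -0.4, 15.4]
opening: 0.548
grasp_force: 59.0
```

{"op": "step_arm", "data": {"moves": [[[0, 0, 0], [0, 0, -0.05], -0.5], [[0, 0, 0], [0, 0, -0.25], -0.5], [[0, 0, 0], [0, 0, -0.5], -0.5], [[0, 0, 0], [0.1, 0, -0.62], -0.5], [[0, 0, 0], [0.3, 0, -0.62], -0.5], [[0, 0, 0], [0.485, -0.015, -0.62], -0.5], [[0, 0, 0], [0.485, -0.015, -0.62], -0.5], [[0, 0, 0], [0.485, -0.015, -0.62], -0.5]]}}

```text
clock: 34.4
eef_pos: [558.6, -83.3, 129.5]
tcp_rot: [3.142, 0.0, 0.0]
contact_force: [-0.0, 0.3, -1.1]
opening: 0.544
grasp_force: 61.9
```

```bash
for i in 1 2 3; do python3 off.py white_ring -5.5; done; python3 - <<'E'
from h import *
s=telemetry.sense();print(s["opening"],s["grasp_force"])
k=imaging.calibration("wrist");im=imaging.grab_frame("wrist");print(fit("wrist",im,k,"cedar_ring",(621,-84),50)); save("w10.png",im,1.5)
E
```

```text
tcp [558.6 -83.3 129.5] tip (array([621.3, -83.6]), np.int32(107)) held (array([552.4, -83.9]), np.float64(4.5), 0.23)
tcp [557.6 -83.3 129.2] tip (array([621.4, -83.6]), np.int32(120)) held (array([550.9, -84. ]), np.float64(4.63), 0.22)
tcp [557.2 -83.3 129.1] tip (array([621.5, -83.5]), np.int32(115)) held (array([550.7, -84.3]), np.float64(4.56), 0.22)
0.5494064061026898 61.87695253640413
(array([622.8, -86.1]), np.float64(1.16), 1.01)
```

View pics/w10.png

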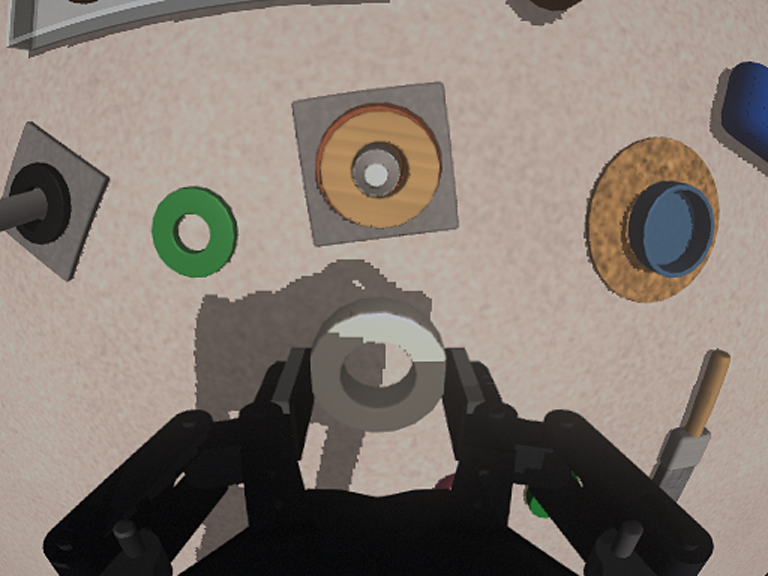

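The held white ring is at (378,370), and the stack is on the post with its tip at (376,174). Next I move over and thread.

{"op": "step_arm", "data": {"moves": [[[0, 0, 0], [0.15, 0, 0], -0.5], [[0, 0, 0], [0.28, 0.002, 0.05], -0.5], [[0, 0, 0], [0.325, 0.002, 0.12], -0.5], [[0, 0, 0], [0.325, 0.002, 0.17], -0.5], [[0, 0, 0], [0.325, 0.002, 0.19], -0.5], [[0, 0, 0], [0.325, 0.002, 0.22], -0.5], [[0, 0, 0], [0.325, 0.002, 0.24], -0.5], [[0, 0, 0], [0.325, 0.002, 0.24], -0.5]]}}

```text
clock: 35.4
eef_pos: [622.9, -83.9, 80.7]
tcp_rot: [-3.142, 0.001, -0.0]
contact_force: [-0.1, 0.0, -0.2]
opening: 0.547
grasp_force: 61.9
```

{"op": "step_arm", "data": {"moves": [[[0, 0, 0], [0, 0, 0.01], -0.5], [[0, 0, 0], [0, 0, 0.02], -0.5], [[0, 0, 0], [0, 0, 0.03], -0.5], [[0, 0, 0], [0, 0, 0.03], -0.5]]}}

```text
clock: 35.8
eef_pos: [623.4, -83.8, 74.9]
tcp_rot: [-3.142, 0.0, -0.0]
contact_force: [0.2, -0.1, -0.4]
opening: 0.545
grasp_force: 61.9
```

{"op": "step_arm", "data": {"moves": [[[0, 0, 0], [0, 0, 0.007], -0.5], [[0, 0, 0], [0, 0, 0.013], -0.5], [[0, 0, 0], [0, 0, 0.013], -0.5]]}}

```text
clock: 36.1
eef_pos: [623.5, -83.8, 73.1]
tcp_rot: [-3.142, 0.0, -0.0]
contact_force: [-3.4, -0.0, 5.8]
opening: 0.548
grasp_force: 62.6
```

Seated. Release, rise, retreat to a viewing pose.

{"op": "step_arm", "data": {"moves": [[[0, 0, 0], [0, 0, 0], 0.1], [[0, 0, 0], [0, 0, 0], 0.6], [[0, 0, 0], [0, 0, 0], 1], [[0, 0, 0], [0, 0, -0.05], 1], [[0, 0, 0], [0, 0, -0.25], 1], [[0, 0, 0], [0, 0, -0.45], 1], [[0, 0, 0], [0, 0, -0.45], 1]]}}

```text
clock: 36.8
eef_pos: [627.3, -84.4, 168.9]
tcp_rot: [3.14, -0.01, -0.0]
contact_force: [0.4, -0.7, 0.7]
opening: 0.999
grasp_force: 0.0
```

{"op": "step_arm", "data": {"moves": [[[0, 0, 0], [-0.2, 0, 0], 1], [[0, 0, 0], [-0.4, 0, 0], 1], [[0, 0, 0], [-0.5, 0, 0], 1], [[0, 0, 0], [-0.5, 0, 0], 1], [[0, 0, 0], [-0.5, 0, 0], 1]]}}

```text
clock: 37.3
eef_pos: [524.5, -84.0, 163.1]
tcp_rot: [3.141, -0.002, -0.001]
contact_force: [0.8, 0.4, 0.5]
opening: 1.002
grasp_force: 0.0
```

```bash
python3 - <<'E'
from h import *
s=telemetry.sense();print(s["eef_pos"],s["contact_force"],s["clock"])
w=imaging.grab_frame("wrist");sc=imaging.grab_frame("scene")
k=imaging.calibration("scene");u,v=proj(k,[600,-160,40]).astype(int)
a=cv2.resize(sc[v-60:v+60,u-60:u+60],(480,480),interpolation=cv2.INTER_CUBIC);b=cv2.resize(w[:240,130:450],(320*3//2,360))
b=cv2.copyMakeBorder(b,0,120,0,0,cv2.BORDER_CONSTANT);c=np.hstack([a,b]);save("fin.png",c,0.8)
E
```

```text
[524.53104875 -83.96850288 163.10691524] [0.80538155 0.36616296 0.51219286] 37.3
```

View pics/fin.png

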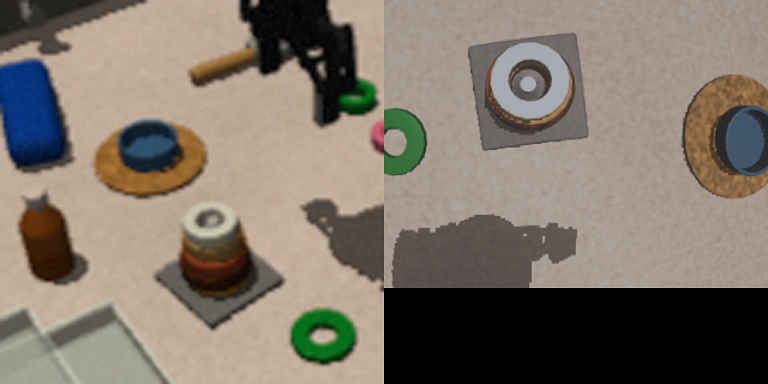

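The tower is stacked flat at (212,250), in order up to white on top with the post inside it. The dish is upright and wholly on the cork at (148,145). The robot touches nothing.

```bash
python3 -c "
from rig import r
print(r.sign_off())"
```

```text
the job is handed in; nothing more can be done
None
```

The job is handed in: walnut, terracotta, cedar and white are stacked flat on the brass-collar stand and the dish is upright on the cork pad, confirmed in the last pictures; no verdict was returned.

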